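# Hang the lift-off splash guard on the pancake maker and swing it shut

## Task

Take the washed splash guard out of the drying stand and hang it, standing open, on the pancake maker's hinge post, feeling both of its sockets gently down over the two brass pintles until it sits fully home. Then swing it shut under the red hood against the stop post and let go, leaving the jam jar, plates and mug where they are and never leaning hard on the machine.

Things in the scene. Friction and masses are not known exactly. Their poses are not given: they have to be found in the camera images.
- guard: Loose splash guard, 0.26 to 0.39 kg: upright aluminium panel with two black hinge sockets at one end and a yellow grip on top. Origin: on the hinge axis, at the underside of the lower socket. z up along the hinge axis, x from the hinge along the panel to its free edge, y the panel's normal. Panel: x 22 to 136 mm, 6 mm thick, z -20 to 130; foot rail 20 mm wide, x 30 to 90. Centre of mass below the grip.
- guard_socket (a point): Centre of the guard's upper socket hole at its underside: 90 mm straight above the guard's origin. Upper and lower sockets are alike: blocks 32 (x) by 56 (y) by 18 mm high with a straight vertical through hole 12.5 mm in diameter on the hinge axis; undersides at z 0 and 90 mm of the guard's frame.
- guard_grip (a point): Centre of the guard's yellow grip: x 47, y 0, z 150 mm in the guard's frame. The grip is 50 (x) by 14 (y) mm, from x 22 to 72 and z 128 to 172 mm.
- guard_edge (a point): Middle of the guard's free vertical edge: x 136, y 0, z 55 mm in the guard's frame.
- drying_stand: Fixed wooden stand 130 by 90 mm. The guard's foot rail stands in a groove along the stand's x, 24 mm wide, floor 12 mm and walls' top 42 mm above the table: lift the guard straight up by 35 mm or more to clear it. Origin at the centre of its underside.
- pancake_maker: Pancake maker, fixed: white base board (x -120 to 160, y -110 to 175 mm, 20 thick), round black baking plate 72 mm high (radius 88, at x 60, y 20). Origin on the table, z up. At its +y, -x corner an aluminium hinge post (22 mm square, 165 high) carries two bracket arms (16 wide, 8 thick) that reach 80 mm from it in -y; at each arm's end is an upright brass pintle.
- hinge_mark (a point): Nominal hinge axis at the lower arm's top: x -80, y 60, z 55 mm of the pancake maker. The true axis, with both pintles and the post, is clamped anywhere up to 14 mm either way along the pancake maker's y (x is true): unmeasured, new each time, firm under work. Pintles: 10 mm diameter, 16 tall, flat top, 0.5 mm chamfer, arms' tops 55 and 145 mm high. Home, the guard's origin is on the true axis, 55 mm high.
- stop_face (a point): Where the shut guard's free end rests: face of the aluminium stop post, x -77, y -66, z 120 mm of the pancake maker (36 wide). Over it a red hood, x -111 to -65, y -84 to -48, underside 191, top 197 mm high, so a shut guard (top edge 185 mm) cannot be lowered or lifted. Shut: guard's x along the pancake maker's -y. Hang it open, guard's x along -x, then swing 90 degrees anticlockwise from above.
- jam_jar: Closed jar of dark red jam, 68 mm across, 95 mm tall, a bystander. Origin at the centre of its underside.
- plate_stack: Stack of white paper plates, 170 mm across, 26 mm tall, a bystander. Origin at the centre of its underside.
- mug: Blue mug, 76 mm across, 85 mm tall, handle on its +y side, a bystander. Origin at the centre of its underside.
Things that resemble listed ones, but are neither listed nor needed, are in the scene too. What is meant by the guard is not orange, and is the larger of those in its own colour.

How it is judged:
On the way:
1. the guard hangs upright and fully home on both pintles while standing open, at least 35 degrees from shut (z of guard in the frame of pancake_maker between 0.052 and 0.058 m and x of guard in the frame of pancake_maker between -0.086 and -0.074 m and y of guard in the frame of pancake_maker between 0.042 and 0.078 m and angle between guard's own z axis and vertical below 0.05 rad and (angle between the x axis of guard and the y axis of pancake_maker, either way round above 0.6 rad or y of guard_edge in the frame of pancake_maker above 0.1 m)), for 0.2 s.
At the end, for the whole second after the job is handed in: The guard hangs released and at rest on both pintles, upright (within 3 degrees) and fully home (within 3 mm of its seated height, origin within 6 mm in x and 18 mm in y of the nominal hinge point), and is shut: its panel within 7 degrees of the shut direction with its free end at the stop post (z of guard in the frame of pancake_maker between 0.052 and 0.058 m and x of guard in the frame of pancake_maker between -0.086 and -0.074 m and y of guard in the frame of pancake_maker between 0.042 and 0.078 m and angle between guard's own z axis and vertical below 0.05 rad and angle between the x axis of guard and the y axis of pancake_maker, either way round below 0.12 rad and y of guard_edge in the frame of pancake_maker below -0.03 m and linear speed of guard below 0.02 m/s and angular speed of guard below 0.1 rad/s); the robot touches nothing.
It fails at once if the guard is pressed or knocked against the machine with more than 40 N (contact force between guard and pancake_maker above 40 N).
It fails at once if the robot pushes on the machine with more than 40 N (contact force between any of the arm, the fingers and pancake_maker above 40 N).
It fails at once if the jam jar is moved more than 30 mm or tipped (distance of jam_jar from where it was at the start of the episode above 0.03 m or angle between jam_jar's own z axis and vertical above 0.3 rad).
It fails at once if the stack of plates is moved more than 30 mm or tipped (distance of plate_stack from where it was at the start of the episode above 0.03 m or angle between plate_stack's own z axis and vertical above 0.3 rad).
It fails at once if the mug is moved more than 30 mm or tipped (distance of mug from where it was at the start of the episode above 0.03 m or angle between mug's own z axis and vertical above 0.3 rad).
It also fails if it takes over 72 s, if anything falls off the work surface, if the arm or the gripper's body presses on something with over 40 N, if the wrist force passes 120 N, or if a joint passes its speed limit or range.

## Robot

A 6-joint arm with a two-finger parallel gripper is mounted at the origin on the work surface. World frame = base frame: x ahead of the robot, y to its left, z up, the work surface at z = 0. Lengths are in m, angles in rad, forces in N, time in s.
With the tool pointing down it reaches from about 0.35 to 0.775 m from the base axis. Payload 7.3 kg.
Tool frame: the origin (TCP) lies midway between the tips of the shut fingers; the grasp point (between the pads) lies 19 mm behind it (robot.grip_depth is the z of the grasp point in the tool frame, in m); z points along the fingers, y is the line along which they close (so a half turn about z gives the same grasp; the last joint's range is limited). The gripper opens to 92 mm and grips with 3 to 60 N. Pads are 19 mm wide; open, the fingers measure 130 mm over their backs; the gripper's body (75 mm by 190 mm) begins 47 mm behind the grasp point.
Start: joints at [1.07, 0.342, 1.524, -0, 1.275, -0.146], TCP at [0.182, 0.492, 0.227] pointing down, gripper open.
Joint ranges: [-2.53, 2.53], [-0.77, 2.02], [0.04, 2.7], [-1, 4.14], [0.28, 2.66], [-3.11, 3.11]. Speed limits (rad/s): [2.57, 2.57, 3.14, 3.14, 3.14, 3.14].

## Interface

Orientations are given as [roll, pitch, yaw] about the fixed x, y, z axes, in that order (R = Rz(yaw) Ry(pitch) Rx(roll)).
In Python, from cell import robot, viewer gives the robot as it stands.
- The arm moves only by the tool step_arm, never from a script. Its argument "increments" is a list of rows, each an object with "delta_pos": the shift along the tool's x, y, z in cm, a list of three; "dr": the turn, a rotation vector about the tool's x, y, z in degrees, a list of three; "fingers": the closure, from -1 (fully open) to 1 (shut), so that 0 is half open. In form: [{"delta_pos": [tx, ty, tz], "dr": [wx, wy, wz], "fingers": fingers}, ...]. A call has exactly 5 rows; each row is the pose to reach, as a shift and turn from the pose commanded when the call began, along the tool's axes at that moment; what a row does not reach only later rows make up. A row lasts 1/8 s, in which the tool goes at most 62.5 mm and 10.7 degrees, less where a joint would pass 70% of its speed; a pose out of reach is approached as far as the arm can. A call with a gripper value outside its range is refused whole. The fingers move at their own pace and stop on an object; "newtons" is the grip in N (left out, the last holds). Time passes only in rows, so rows that repeat a pose let the fingers close, or fill a call up. It gives the time, the measured TCP pose, the force, the opening and the grip force at its end, in the units of the state.
- robot.observe(): the state, without advancing time (a new reading comes with each control period).
- viewer.read_camera(name): name is "scene" or "top" or "wrist"; returns the picture (480x640x3 uint8, red, green, blue); there is no depth.
- viewer.camera_params(name): a dict with "K" (3x3 intrinsics, pixels), "T" (4x4, takes a point from camera to world coordinates). Camera axes: x right, y down, z forward; pixel columns grow to the right and rows downward; lengths in m; the calibration is good to about 2 mm. A picture is of the moment at which its call begins: read the wrist's pose just before it. camera_params takes no time and is no camera call; for the wrist camera it gives the pose at the moment of the call.
- robot.hand_in(): hands the job in; it is judged then, once.
The state is a dict: "time": time; "qpos": joint angles; "qvel": joint speeds; "joint_efforts": joint torques, N m; "tool_pos": TCP position; "tool_rot": TCP orientation; "contact_force": force on the tool from outside, world axes, zero at the start; "torque": the same for the moment, N m; "opening": finger opening in m; "grip_force": force on a finger pad.
Only numpy, scipy, OpenCV 4.12 (cv2) and the standard library are available. Lean on these libraries where they do the work, as an engineer would, in place of code of your own. Each camera call takes 0.05 s, during which the arm holds its last target. There are 200 camera calls.

## Working session

There is one attempt and no reset: what is moved stays moved. The work goes in short steps, Python scripts to look and compute and a tool call to move; the robot and the scene stay as the last step left them, time stands still between calls to the robot, and variables do not carry over. Pictures are saved under pics/ and viewed, at most 10 in all, crops included, and the job is handed in when it is done.

Besides the shell and the picture viewer there is one more tool, called after ">>>" as name(argument=value, ...), one argument or row to a line, values as JSON. step_arm: Moves the arm, as the interface text tells. Its arguments: {"type":"object","properties":{"increments":{"type":"array"},"newtons":{"type":"number"}},"required":["increments"]}

```bash
mkdir -p pics; ls; python3 - <<'E'
from cell import robot, viewer
import cv2
print(robot.observe())
for n in("scene","top"):
    p=viewer.camera_params(n);print(n,p["K"].tolist(),p["T"].round(4).tolist())
    cv2.imwrite(f"pics/{n}0.png",viewer.read_camera(n)[:,:,::-1])
E
```

```text
pics
{'time': 0.0, 'qpos': array([ 1.06999423e+00,  3.42770267e-01,  1.52504957e+00, -2.59637125e-05,
        1.27539635e+00, -1.46004405e-01]), 'qvel': array([-0.00087142, -0.00030158, -0.00098906,  0.00025962, -0.00013803,
        0.00057858]), 'joint_efforts': array([-1.18357897e-03, -4.31240809e+01, -2.44220656e+01,  7.13118422e-02,
        5.60176594e-02, -8.52393305e-05]), 'tool_pos': array([0.18216881, 0.49193034, 0.22600893]), 'tool_rot': array([-3.13998279e+00, -2.11638503e-04,  2.78680238e+00]), 'contact_force': array([ 0.0262715 , -0.03651578,  0.13456968]), 'torque': array([ 0.04812234, -0.03851719,  0.01260142]), 'grip_force': 0.0, 'opening': 0.09216197027444092}
scene [[578.1865258481513, 0.0, 327.04474216622737], [0.0, 578.1865258481513, 240.7448324617013], [0.0, 0.0, 1.0]] [[-0.6165, 0.5553, -0.5582, 1.1405], [0.7873, 0.4303, -0.4415, 0.4295], [-0.005, -0.7117, -0.7025, 0.9793], [0.0, 0.0, 0.0, 1.0]]
top [[499.7217419341734, 0.0, 323.66633089923226], [0.0, 499.7217419341734, 234.5109114984526], [0.0, 0.0, 1.0]] [[-0.0072, -0.9932, 0.116, 0.3883], [-0.9999, 0.0086, 0.0109, -0.1061], [-0.0119, -0.116, -0.9932, 1.0612], [0.0, 0.0, 0.0, 1.0]]
```

View pics/scene0.png

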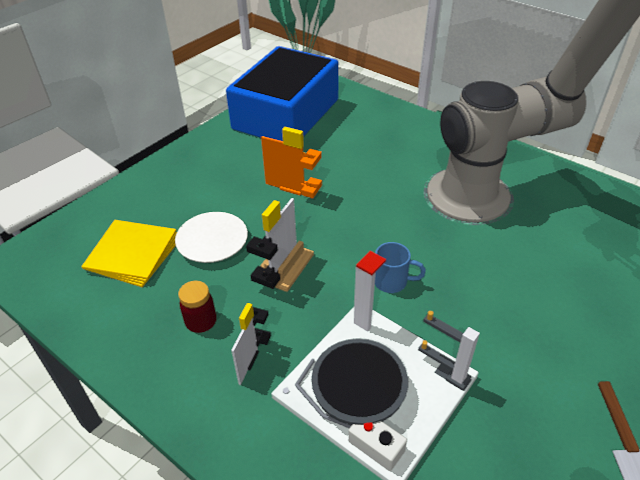

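View pics/top0.png

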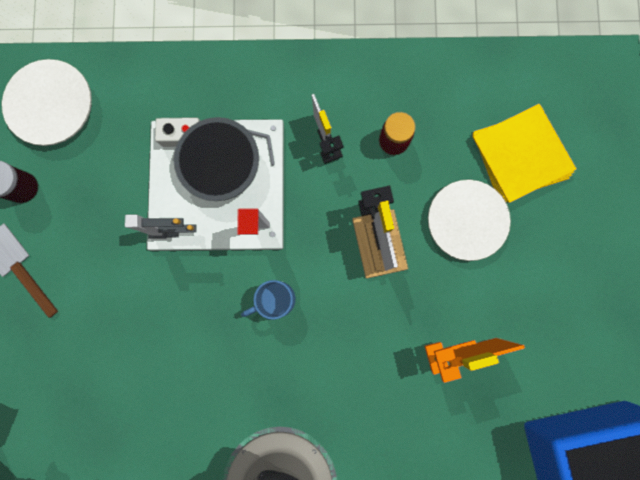

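```bash
cat > h.py <<'E'
import numpy as np, cv2
from cell import robot, viewer
from scipy.spatial.transform import Rotation as R
def ray(P,uv):
    d=np.linalg.inv(P["K"])@[uv[0],uv[1],1]; T=P["T"]; d=T[:3,:3]@d
    return T[:3,3],d/np.linalg.norm(d)
def onz(P,uv,z):
    o,d=ray(P,uv); return o+d*(z-o[2])/d[2]
def tri(*prs):  # (P,uv) pairs -> least squares point, residual
    A=np.zeros((3,3));b=np.zeros(3);L=[ray(*p) for p in prs]
    for o,d in L:
        M=np.eye(3)-np.outer(d,d);A+=M;b+=M@o
    x=np.linalg.solve(A,b)
    return x,[np.linalg.norm((np.eye(3)-np.outer(d,d))@(x-o)) for o,d in L]
def proj(P,X):
    T=np.linalg.inv(P["T"]); c=T[:3,:3]@np.asarray(X)+T[:3,3]; q=P["K"]@c; return q[:2]/q[2]
def hsv(im,lo,hi): return cv2.inRange(cv2.cvtColor(im,cv2.COLOR_RGB2HSV),np.array(lo),np.array(hi))
def blobs(m,amin=8):
    n,l,s,c=cv2.connectedComponentsWithStats(m)
    return [(s[i].tolist(),c[i].round(1).tolist(),l==i) for i in range(1,n) if s[i,4]>=amin]
def togo(target,yaw=None):
    s=robot.observe();M=R.from_euler('xyz',s["tool_rot"]).as_matrix()
    print("shift cm",(M.T@(np.array(target)-s["tool_pos"])*100).round(2), "yaw now",np.degrees(s["tool_rot"][2]).round(2))
    if yaw is not None:
        print("dr",np.degrees(R.from_matrix(M.T@R.from_euler('xyz',[np.pi,0,yaw]).as_matrix()).as_rotvec()).round(2))
def snap(n,name=None):
    P=viewer.camera_params(n);im=viewer.read_camera(n)
    if name: cv2.imwrite(f"pics/{name}.png",im[:,:,::-1])
    return P,im
E
python3 - <<'E'
from h import *
for n in("scene","top"):
    P=viewer.camera_params(n);im=cv2.imread(f"pics/{n}0.png")[:,:,::-1].copy()
    print(n)
    for s,c,m in blobs(hsv(im,[18,150,90],[32,255,255]),5): print(" yel",s,c)
    for s,c,m in blobs(hsv(im,[0,180,120],[8,255,255]),20): 
        print(" red",s,c,cv2.boxPoints(cv2.minAreaRect(np.argwhere(m)[:,::-1].astype(np.float32))).round(1).tolist(), onz(P,c,.197).round(4))
    for s,c,m in blobs(hsv(im,[0,0,190],[180,30,255]),500):
        q=cv2.boxPoints(cv2.minAreaRect(np.argwhere(m)[:,::-1].astype(np.float32)));print(" wh",s,[onz(P,p,.02).round(3).tolist() for p in q])
a=cv2.imread("pics/top0.png");b=cv2.imread("pics/scene0.png")
v=lambda im,x,y,w,h:cv2.resize(im[y:y+h,x:x+w],(400,600),interpolation=cv2.INTER_CUBIC)
cv2.imwrite("pics/crop1.png",np.hstack([cv2.resize(a[180:280,345:412],(400,600),interpolation=2),cv2.resize(cv2.rotate(a[200:250,120:200],cv2.ROTATE_90_CLOCKWISE),(400,600),interpolation=2)]))
E
```

```text
scene
 yel [283, 127, 21, 22, 374] [292.6, 137.5]
 yel [262, 200, 19, 32, 393] [270.9, 215.3]
 yel [82, 220, 95, 67, 4056] [130.7, 251.3]
 yel [179, 281, 30, 27, 634] [193.5, 293.7]
 yel [239, 303, 15, 27, 252] [246.0, 315.9]
 yel [428, 311, 5, 9, 38] [429.7, 314.9]
 yel [422, 341, 5, 8, 33] [424.1, 344.4]
 red [357, 251, 28, 23, 367] [370.5, 262.5] [[356.0, 265.0], [373.0, 248.0], [385.0, 260.0], [368.0, 277.0]] [0.5148 0.0369 0.197 ]
 red [364, 423, 9, 8, 59] [367.8, 426.1] [[364.0, 423.0], [372.0, 423.0], [372.0, 430.0], [364.0, 430.0]] [0.7846 0.221  0.197 ]
 wh [176, 28, 116, 89, 4127] [[0.094, -1.099, 0.02], [-0.506, -1.147, 0.02], [-0.295, -0.841, 0.02], [0.219, -0.841, 0.02]]
 wh [338, 59, 80, 34, 501] [[-0.311, -0.675, 0.02], [-0.353, -0.697, 0.02], [-0.365, -0.378, 0.02], [-0.326, -0.362, 0.02]]
 wh [0, 148, 117, 81, 4040] [[0.791, -0.961, 0.02], [0.449, -0.955, 0.02], [0.514, -0.791, 0.02], [0.829, -0.814, 0.02]]
 wh [543, 149, 97, 37, 554] [[-0.279, 0.08, 0.02], [-0.316, 0.072, 0.02], [-0.313, 0.339, 0.02], [-0.279, 0.342, 0.02]]
 wh [175, 212, 72, 50, 2799] [[0.53, -0.53
[... 1844 characters left out ...]
, 40, 22, 813] [[1.028, -0.525, 0.02], [1.026, -0.611, 0.02], [0.977, -0.608, 0.02], [0.979, -0.523, 0.02]]
 wh [559, 0, 39, 21, 655] [[0.98, -0.615, 0.02], [1.026, -0.618, 0.02], [1.025, -0.701, 0.02], [0.978, -0.698, 0.02]]
 wh [598, 0, 41, 21, 783] [[1.025, -0.703, 0.02], [1.024, -0.791, 0.02], [0.977, -0.787, 0.02], [0.978, -0.7, 0.02]]
 wh [2, 59, 88, 86, 5876] [[0.805, 0.643, 0.02], [0.947, 0.513, 0.02], [0.81, 0.376, 0.02], [0.672, 0.505, 0.02]]
 wh [148, 118, 135, 131, 8175] [[0.485, 0.275, 0.02], [0.769, 0.279, 0.02], [0.761, -0.009, 0.02], [0.477, -0.005, 0.02]]
 wh [429, 180, 81, 80, 5099] [[0.624, -0.319, 0.02], [0.623, -0.488, 0.02], [0.455, -0.479, 0.02], [0.457, -0.313, 0.02]]
```

View pics/crop1.png

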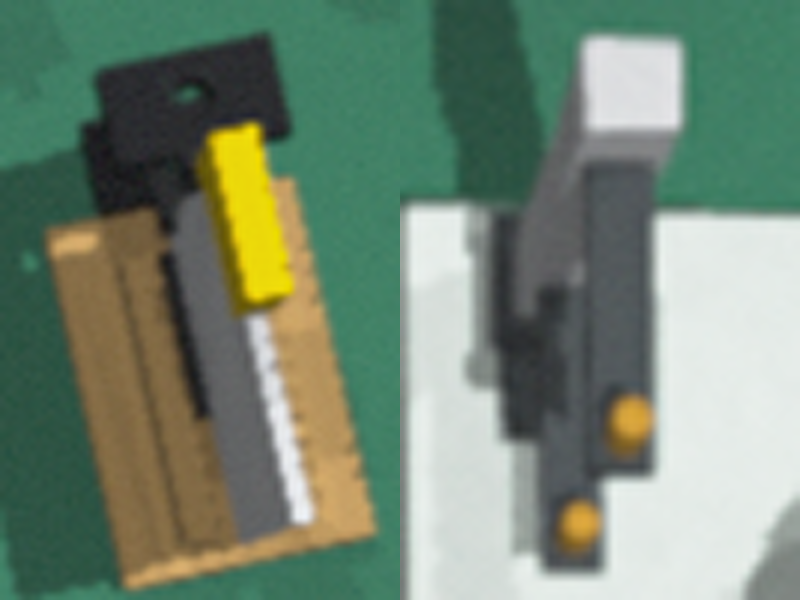

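```bash
python3 - <<'E'
from h import *
S=viewer.camera_params("scene");T=viewer.camera_params("top")
for n,a,b in(("grip",(270.9,215.3),(385.9,215.8)),("upP",(429.7,314.9),(176,220.8)),("loP",(424.1,344.4),(189.7,227.4)),("hood",(370.5,262.5),(247.8,221.5))):
    print(n,*tri((S,a),(T,b)))
c=lambda x,y:(345+x/5.97,180+y/6.0)
a,b=onz(T,c(235,130),.204),onz(T,c(268,300),.204);print(a,b,np.degrees(np.arctan2(*(b-a)[1::-1])))
print("hole",onz(T,c(190,90),.140)) 
W=viewer.camera_params("wrist");s=robot.observe();M=R.from_euler('xyz',s["tool_rot"]).as_matrix()
print(W["K"].round(1).tolist(),(M.T@W["T"][:3,:3]).round(3).tolist(),M.T@(W["T"][:3,3]-s["tool_pos"]))
togo([.515,-.22,.36],np.radians(11))
E
```

```text
grip [ 0.52251347 -0.20617863  0.18604981] [np.float64(0.0006695970761115174), np.float64(0.0006695970761116139)]
upP [0.5220752  0.17443849 0.15583739] [np.float64(0.0005641814889949844), np.float64(0.0005641814889949246)]
loP [0.5217468  0.17447401 0.06521468] [np.float64(0.0005692155086645675), np.float64(0.0005692155086646773)]
hood [0.51357922 0.03622813 0.19556289] [np.float64(5.437064009514145e-05), np.float64(5.437064009522283e-05)]
[ 0.5450193  -0.20252993  0.204     ] [ 0.49531548 -0.21100172  0.204     ] -170.32715743251947
hole [ 0.56950506 -0.19591878  0.14      ]
[[388.6, 0.0, 318.2], [0.0, 388.6, 244.3], [0.0, 0.0, 1.0]] [[-0.0, -0.966, -0.259], [1.0, 0.0, -0.001], [0.001, -0.259, 0.966]] [ 6.92079423e-02  1.49031944e-04 -1.57995759e-01]
shift cm [-55.94 -55.22 -13.32] yaw now 159.67
dr [-4.0000e-02  1.0000e-01  1.4867e+02]
```

>>> step_arm(
  increments=[
    {"delta_pos":[-3,-3,-4],"dr":[0,0,10],"fingers":-1},
    {"delta_pos":[-6.5,-6.5,-8],"dr":[0,0,20],"fingers":-1},
    {"delta_pos":[-10.5,-10.5,-11],"dr":[0,0,30],"fingers":-1},
    {"delta_pos":[-14.5,-14.5,-12.5],"dr":[0,0,40],"fingers":-1},
    {"delta_pos":[-18.5,-18.5,-13.3],"dr":[0,0,50],"fingers":-1},
  ],
)

```text
time: 0.72
tool_pos: [0.2921, 0.253, 0.3605]
tool_rot: [3.14, -0.0, 1.909]
contact_force: [0.4, 0.9, 0.0]
opening: 0.0921
grip_force: 0.0
```

```bash
python3 -c "
from h import *
togo([.515,-.22,.36],np.radians(10))"
```

```text
shift cm [-5.201e+01  5.350e+00  5.000e-02] yaw now 109.37
dr [ 6.000e-02 -9.000e-02  9.937e+01]
```

>>> step_arm(
  increments=[
    {"delta_pos":[-6,0.6,0],"dr":[0,0,10],"fingers":-1},
    {"delta_pos":[-12,1.2,0],"dr":[0,0,20],"fingers":-1},
    {"delta_pos":[-18,1.8,0],"dr":[0,0,30],"fingers":-1},
    {"delta_pos":[-24,2.5,0],"dr":[0,0,40],"fingers":-1},
    {"delta_pos":[-30,3.1,0],"dr":[0,0,50],"fingers":-1},
  ],
)

```text
time: 1.35
tool_pos: [0.4221, -0.0194, 0.3596]
tool_rot: [-3.141, -0.0, 1.035]
contact_force: [1.4, 0.3, 1.2]
opening: 0.0918
grip_force: 0.0
```

```bash
python3 -c "
from h import *
togo([.515,-.213,.33],np.radians(10))"
```

```text
shift cm [-11.91  17.86   2.95] yaw now 59.32
dr [-2.000e-02 -1.000e-02  4.932e+01]
```

>>> step_arm(
  increments=[
    {"delta_pos":[-3,4.5,0],"dr":[0,0,10],"fingers":-1},
    {"delta_pos":[-6,9,0.5],"dr":[0,0,20],"fingers":-1},
    {"delta_pos":[-9,13.5,1],"dr":[0,0,30],"fingers":-1},
    {"delta_pos":[-11.9,17.9,2],"dr":[0,0,40],"fingers":-1},
    {"delta_pos":[-11.9,17.9,3],"dr":[0,0,49.3],"fingers":-1},
  ],
)

```text
time: 1.98
tool_pos: [0.5167, -0.2138, 0.3272]
tool_rot: [-3.14, 0.002, 0.172]
contact_force: [0.5, 0.3, -0.2]
opening: 0.092
grip_force: 0.0
```

```bash
python3 - <<'E'
from h import *
print(robot.observe()["tool_pos"])
P,im=snap("wrist","w1")
for s,c,m in blobs(hsv(im,[18,150,90],[32,255,255]),50):
    print(s,c,cv2.minAreaRect(np.argwhere(m)[:,::-1].astype(np.float32)))
E
```

```text
[ 0.51668668 -0.21378049  0.32718853]
[362, 0, 66, 36, 1803] [393.9, 14.5] ((394.5, 17.5), (35.0, 65.0), 90.0)
[530, 17, 110, 175, 16172] [585.9, 104.8] ((584.5, 104.0), (174.0, 109.0), 90.0)
[297, 190, 24, 73, 1493] [308.5, 226.0] ((308.58428955078125, 225.7275848388672), (72.20682525634766, 21.316118240356445), 87.20729064941406)
[536, 306, 19, 65, 319] [548.0, 336.2] ((546.9207153320312, 337.28656005859375), (64.6024398803711, 14.79782485961914), 83.6598129272461)
[82, 327, 11, 43, 179] [86.0, 350.3] ((85.83968353271484, 348.38543701171875), (42.41745376586914, 7.481161117553711), 83.04703521728516)
[518, 386, 122, 10, 878] [588.7, 390.3] ((578.5, 390.5), (9.0, 121.0), 90.0)
[352, 390, 26, 6, 77] [367.7, 393.0] ((364.6585998535156, 393.4034729003906), (4.899683952331543, 24.99669075012207), 85.2363510131836)
[387, 391, 23, 5, 78] [399.4, 393.0] ((398.0, 393.0), (4.0, 22.0), 90.0)
[419, 391, 23, 5, 75] [431.8, 392.8] ((430.0, 393.0), (4.0, 22.0), 90.0)
[452, 391, 22, 5, 63] [464.2, 393.0] ((462.4970397949219, 393.0382080078125), (21.09153938293457, 3.6814322471618652), 4.398705005645752)
[323, 392, 23, 4, 71] [335.3, 393.2] ((334.0, 393.5), (3.0, 22.0), 90.0)
[486, 392, 20, 4, 58] [496.9, 393.2] ((495.5, 393.5), (3.0, 19.0), 90.0)
```

View pics/w1.png

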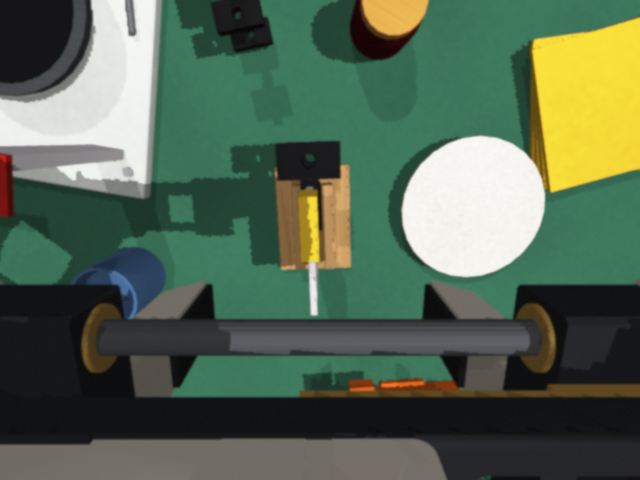

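```bash
python3 - <<'E'
from h import *
P=viewer.camera_params("wrist")
g=onz(P,(308.8,225.5),.203);h=onz(P,(309.5,158),.140);e=onz(P,(314.5,314),.162)
print(g,h,e)
for a,b in((g,h),(e,h),(e,g)): print(np.linalg.norm((a-b)[:2]),np.degrees(np.arctan2(*(b-a)[1::-1])))
gg=h+(e-h)*47/136; print(gg)
# grip edges by row: mask extents
im=cv2.imread("pics/w1.png")[:,:,::-1].copy();m=hsv(im,[18,150,90],[32,255,255])
for r in(195,205,215,225,235,245,255):
    x=np.where(m[r,280:340])[0]+280;print(r,onz(P,(x.min()-.5,r),.204).round(4),onz(P,(x.max()+.5,r),.204).round(4))
E
```

```text
[ 0.52290128 -0.20374603  0.203     ] [ 0.56797386 -0.19544611  0.14      ] [ 0.43399901 -0.22228988  0.162     ]
0.04583041119537041 10.433888042435619
0.1366376531404861 11.330000191265308
0.09081567576093341 11.78221221264105
[ 0.52167373 -0.204723    0.14760294]
195 [ 0.544  -0.1921  0.204 ] [ 0.5464 -0.2063  0.204 ]
205 [ 0.5367 -0.1925  0.204 ] [ 0.5392 -0.2075  0.204 ]
215 [ 0.5295 -0.1943  0.204 ] [ 0.5321 -0.2095  0.204 ]
225 [ 0.5221 -0.1955  0.204 ] [ 0.5247 -0.2107  0.204 ]
235 [ 0.5147 -0.1974  0.204 ] [ 0.5173 -0.2127  0.204 ]
245 [ 0.5071 -0.1985  0.204 ] [ 0.5097 -0.214   0.204 ]
255 [ 0.4996 -0.2005  0.204 ] [ 0.5022 -0.216   0.204 ]
```

```bash
python3 -c "
from h import *
togo([.522,-.2035,.166],np.radians(11.3))"
```

```text
shift cm [ 0.81 -0.69 16.02] yaw now 9.56
dr [-0.19  0.22 -1.74]
```

>>> step_arm(
  increments=[
    {"delta_pos":[0.8,-0.7,3],"dr":[0,0,-1.7],"fingers":-1},
    {"delta_pos":[0.8,-0.7,8],"dr":[0,0,-1.7],"fingers":-0.6},
    {"delta_pos":[0.8,-0.7,12],"dr":[0,0,-1.7],"fingers":-0.4},
    {"delta_pos":[0.8,-0.7,15],"dr":[0,0,-1.7],"fingers":-0.3},
    {"delta_pos":[0.8,-0.7,16],"dr":[0,0,-1.7],"fingers":-0.3},
  ],
)

```text
time: 2.65
tool_pos: [0.5219, -0.2014, 0.1681]
tool_rot: [-3.139, 0.003, 0.213]
contact_force: [-0.1, -0.2, -0.2]
opening: 0.0604
grip_force: 0.0
```

```bash
python3 -c "
from h import *
print(robot.observe()['tool_pos'],robot.observe()['tool_rot'],robot.observe()['opening'])
togo([.522,-.2035,.166],np.radians(11.3))"
```

```text
[ 0.52187398 -0.20136526  0.16813777] [-3.13918201e+00  2.52276046e-03  2.13066884e-01] 0.060378574764570786
shift cm [-0.03  0.21  0.21] yaw now 12.21
dr [-0.14  0.15  0.91]
```

>>> step_arm(
  increments=[
    {"delta_pos":[0,0.2,0.2],"dr":[0,0,0.8],"fingers":-0.3},
    {"delta_pos":[0,0.2,0.2],"dr":[0,0,0.8],"fingers":0.5},
    {"delta_pos":[0,0.2,0.2],"dr":[0,0,0.8],"fingers":1},
    {"delta_pos":[0,0.2,0.2],"dr":[0,0,0.8],"fingers":1},
    {"delta_pos":[0,0.2,0.2],"dr":[0,0,0.8],"fingers":1},
  ],
  newtons=35,
)

```text
time: 3.28
tool_pos: [0.5233, -0.2042, 0.168]
tool_rot: [3.141, -0.0, 0.197]
contact_force: [0.9, 0.5, 0.4]
opening: 0.0241
grip_force: 0.0
```

>>> step_arm(
  increments=[
    {"delta_pos":[0,0,0],"dr":[0,0,0],"fingers":1},
    {"delta_pos":[0,0,0],"dr":[0,0,0],"fingers":1},
    {"delta_pos":[0,0,0],"dr":[0,0,0],"fingers":1},
    {"delta_pos":[0,0,-0.5],"dr":[0,0,0],"fingers":1},
    {"delta_pos":[0,0,-1],"dr":[0,0,0],"fingers":1},
  ],
)

```text
time: 3.9
tool_pos: [0.523, -0.2041, 0.1777]
tool_rot: [-3.141, 0.001, 0.197]
contact_force: [0.6, -0.2, -3.2]
opening: 0.0137
grip_force: 35.0
```

>>> step_arm(
  increments=[
    {"delta_pos":[0,0,-3],"dr":[0,0,0],"fingers":1},
    {"delta_pos":[0,0,-7],"dr":[0,0,0],"fingers":1},
    {"delta_pos":[0,0,-12],"dr":[0,0,0],"fingers":1},
    {"delta_pos":[0,0,-17],"dr":[0,0,0],"fingers":1},
    {"delta_pos":[0,0,-21.5],"dr":[0,0,0],"fingers":1},
  ],
)

```text
time: 4.53
tool_pos: [0.523, -0.2041, 0.3949]
tool_rot: [3.141, -0.001, 0.197]
contact_force: [1.0, -0.3, -3.0]
opening: 0.0139
grip_force: 35.0
```

```bash
python3 -c "
from h import *
togo([.40,.1745,.39],0)
P,im=snap('wrist','w2')
P,im=snap('scene','s2')"
```

```text
shift cm [ -4.66 -39.53   0.46] yaw now 11.27
dr [ 0.03 -0.05 11.27]
```

View pics/w2.png

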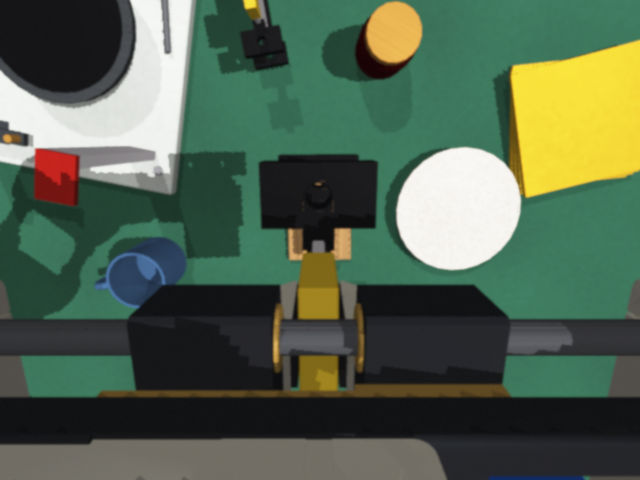

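>>> step_arm(
  increments=[
    {"delta_pos":[-1,-5,0],"dr":[0,0,2],"fingers":1},
    {"delta_pos":[-2,-11,0],"dr":[0,0,5],"fingers":1},
    {"delta_pos":[-3,-17,0],"dr":[0,0,8],"fingers":1},
    {"delta_pos":[-4,-23,0],"dr":[0,0,11.3],"fingers":1},
    {"delta_pos":[-4.7,-29,0],"dr":[0,0,11.3],"fingers":1},
  ],
)

```text
time: 5.25
tool_pos: [0.4189, 0.0726, 0.3917]
tool_rot: [-3.141, 0.001, -0.002]
contact_force: [0.5, 0.0, -2.5]
opening: 0.0136
grip_force: 35.0
```

```bash
python3 -c "
from h import *
togo([.40,.1745,.29],0)"
```

```text
shift cm [ -1.89 -10.19  10.18] yaw now -0.1
dr [-0.01  0.08 -0.1 ]
```

>>> step_arm(
  increments=[
    {"delta_pos":[-1,-5,0],"dr":[0,0,0],"fingers":1},
    {"delta_pos":[-1.9,-10.2,2],"dr":[0,0,0],"fingers":1},
    {"delta_pos":[-1.9,-10.2,6],"dr":[0,0,0],"fingers":1},
    {"delta_pos":[-1.9,-10.2,10],"dr":[0,0,0],"fingers":1},
    {"delta_pos":[-1.9,-10.2,10.2],"dr":[0,0,0],"fingers":1},
  ],
)

```text
time: 5.88
tool_pos: [0.3992, 0.1726, 0.2878]
tool_rot: [3.14, 0.007, -0.0]
contact_force: [0.1, 0.7, -1.9]
opening: 0.0139
grip_force: 35.0
```

```bash
python3 - <<'E'
from h import *
print(robot.observe()['tool_pos'],robot.observe()['tool_rot'])
P,im=snap('wrist','w3')
for s,c,m in blobs(hsv(im,[12,120,90],[32,255,255]),20): print(s,c)
for s,c,m in blobs(hsv(im,[0,180,120],[8,255,255]),20): print('red',s,c,onz(P,c,.197))
cv2.imwrite('pics/w3c.png',cv2.resize(im[0:300,170:470,::-1],(600,600),interpolation=2))
E
```

```text
[0.39924921 0.17262    0.28775596] [ 3.13981898e+00  7.48008944e-03 -1.43627222e-04]
[307, 52, 15, 17, 210] [314.2, 59.5]
[634, 63, 6, 122, 681] [636.7, 125.6]
[309, 76, 12, 10, 98] [314.7, 80.0]
[297, 252, 42, 68, 2517] [318.1, 287.2]
[272, 304, 11, 67, 433] [276.4, 335.5]
[355, 305, 10, 66, 396] [360.2, 339.3]
[299, 355, 210, 41, 2929] [371.3, 382.0]
[99, 391, 18, 5, 71] [107.0, 393.0]
[132, 391, 47, 5, 164] [156.5, 393.2]
[191, 391, 41, 5, 138] [212.8, 393.1]
[251, 391, 44, 5, 158] [275.3, 393.1]
red [512, 18, 74, 85, 5229] [547.7, 59.7] [0.51394375 0.03757841 0.197     ]
```

View pics/w3c.png

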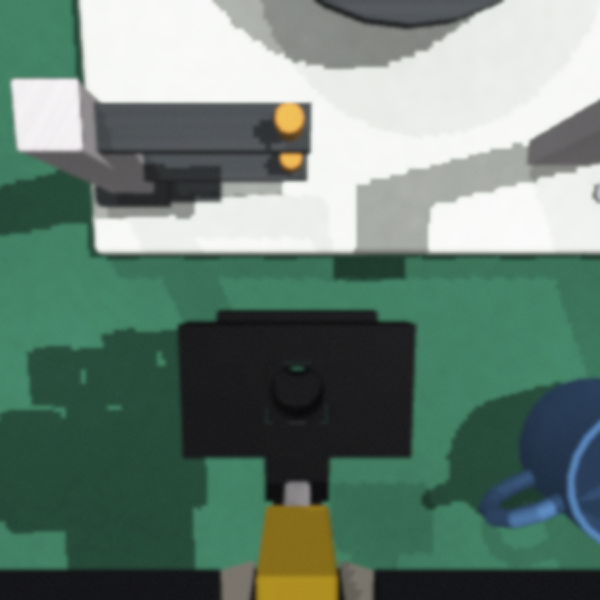

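```bash
python3 - <<'E'
from h import *
s=robot.observe();p=s['tool_pos'];print(p,s['tool_rot'])
P=viewer.camera_params('wrist')
M=R.from_euler('xyz',s['tool_rot']).as_matrix()
print('camrel',M.T@(P["T"][:3,3]-p))
h=onz(P,(314.2,58.7),.161);g=onz(P,(318.75,194.5),p[2]-.136+.108)
print('pintle',h,'lower',onz(P,(314.9,79),.071),'hole',g,'rel tool',M.T@(g-p))
togo([p[0]+(h-g)[0],p[1]+(h-g)[1],.231],0)
E
```

```text
[0.40063113 0.17282653 0.28971406] [ 3.14084952e+00  3.30640854e-03 -4.41926288e-04]
camrel [ 6.96708521e-02 -4.58001892e-05 -1.57991613e-01]
pintle [0.52322826 0.1750749  0.161     ] lower [0.52293346 0.17516466 0.071     ] hole [0.44518143 0.17234847 0.26171406] rel tool [0.04464284 0.00043767 0.02785288]
shift cm [ 7.82 -0.28  5.85] yaw now -0.03
dr [ 0.04  0.19 -0.03]
```

>>> step_arm(
  increments=[
    {"delta_pos":[0,0,3],"dr":[0,0,0],"fingers":1},
    {"delta_pos":[1,-0.2,5.8],"dr":[0,0,0],"fingers":1},
    {"delta_pos":[2,-0.2,5.8],"dr":[0,0,0],"fingers":1},
    {"delta_pos":[2,-0.2,5.8],"dr":[0,0,0],"fingers":1},
    {"delta_pos":[2,-0.2,5.8],"dr":[0,0,0],"fingers":1},
  ],
)

```text
time: 6.55
tool_pos: [0.4222, 0.1751, 0.2342]
tool_rot: [-3.141, -0.002, -0.001]
contact_force: [0.4, -0.3, -2.1]
opening: 0.0137
grip_force: 35.0
```

```bash
python3 - <<'E'
from h import *
viewer.read_camera('wrist')
s=robot.observe();p=s['tool_pos'];print(p,s['tool_rot'],s['contact_force'],s['torque'])
P,im=snap('wrist','w4')
for s_,c,m in blobs(hsv(im,[12,120,90],[32,255,255]),20)[:4]: print(s_,c)
cv2.imwrite('pics/w4c.png',cv2.resize(im[0:300,170:470,::-1],(600,600),interpolation=2))
g=cv2.cvtColor(im,cv2.COLOR_RGB2GRAY)
mm=(hsv(im,[0,0,0],[180,255,60]));
c=cv2.HoughCircles(cv2.resize(g[150:240,270:370],None,fx=4,fy=4,interpolation=2),cv2.HOUGH_GRADIENT,1,200,param1=40,param2=12,minRadius=40,maxRadius=65)
if c is not None: print('hole',c[0][:,:2]/4+[270,150],c[0][:,2]/4)
print('lin',g[195,295:345:2],g[180:215:2,319])
E
```

```text
[0.42186482 0.17507428 0.23393343] [-3.14103072e+00 -1.95556479e-03 -5.74564502e-04] [-0.01502505  0.01855387 -3.10249786] [-0.04615549  0.08326832  0.03706213]
[309, 77, 19, 20, 293] [318.0, 86.3]
[313, 104, 11, 6, 49] [318.1, 106.1]
[298, 253, 41, 67, 2511] [318.1, 287.2]
[273, 305, 10, 64, 425] [276.6, 336.3]
hole [[339.125 166.125]
 [348.125 236.125]] [14.7  14.75]
lin [24 25 24 24 23 16 16 23 24 26 25 25 26 25 23 25 25 18 14 24 26 26 26 26
 25] [31 39 63 21 21 24 25 25 24 25 27 24 12 10 12 30 29 24]
```

View pics/w4c.png

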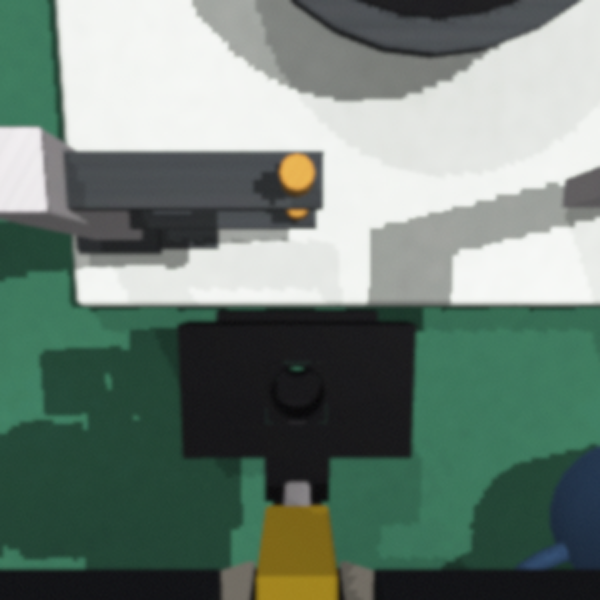

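```bash
python3 - <<'E'
from h import *
s=robot.observe();p=s['tool_pos'];print(p,s['tool_rot'])
P=viewer.camera_params('wrist')
h=onz(P,(318.2,86),.161);g=onz(P,(318.5,194.8),p[2]-.136+.108)
print('pintle',h,'hole',g,g-p)
togo([p[0]+(h-g)[0],p[1]+(h-g)[1],.2305],0)
E
```

```text
[0.42169618 0.17507653 0.23372025] [-3.14110663e+00 -1.64380513e-03 -4.78457921e-04]
pintle [0.52060854 0.17482269 0.161     ] hole [0.46621111 0.17474682 0.20572025] [ 0.04451493 -0.00032971 -0.028     ]
shift cm [ 5.44 -0.01  0.33] yaw now -0.03
dr [-0.03 -0.09 -0.03]
```

>>> step_arm(
  increments=[
    {"delta_pos":[2,0,0.3],"dr":[0,0,0],"fingers":1},
    {"delta_pos":[4,0,0.3],"dr":[0,0,0],"fingers":1},
    {"delta_pos":[5.5,0,0.3],"dr":[0,0,0],"fingers":1},
    {"delta_pos":[5.5,0,1],"dr":[0,0,0],"fingers":1},
    {"delta_pos":[5.5,0,1.9],"dr":[0,0,0],"fingers":1},
  ],
)

```text
time: 7.28
tool_pos: [0.4758, 0.175, 0.2131]
tool_rot: [-3.142, 0.001, -0.0]
contact_force: [-0.3, -0.1, -2.9]
opening: 0.0141
grip_force: 35.0
```

```bash
python3 - <<'E'
from h import *
for i in range(3): P,im=snap('wrist')
s=robot.observe();print(s['tool_pos'],s['tool_rot'],s['contact_force'],s['torque'])
cv2.imwrite('pics/w5c.png',cv2.resize(im[170:220,285:352,::-1],(800,600),interpolation=2))
m=hsv(im,[8,80,40],[35,255,255]);
for s_,c,_ in blobs(m[150:230],4): print(s_,c)
E
```

```text
[0.47546525 0.17493632 0.21303162] [ 3.14132862e+00  1.91563829e-03 -3.11130655e-04] [ 0.110552    0.15193507 -3.43789271] [-0.01446196  0.12604683 -0.02472885]
[308, 32, 20, 14, 202] [317.7, 38.2]
[578, 40, 1, 4, 4] [578.0, 41.5]
[577, 46, 1, 4, 4] [577.0, 47.5]
[574, 63, 1, 4, 4] [574.0, 64.5]
```

View pics/w5c.png

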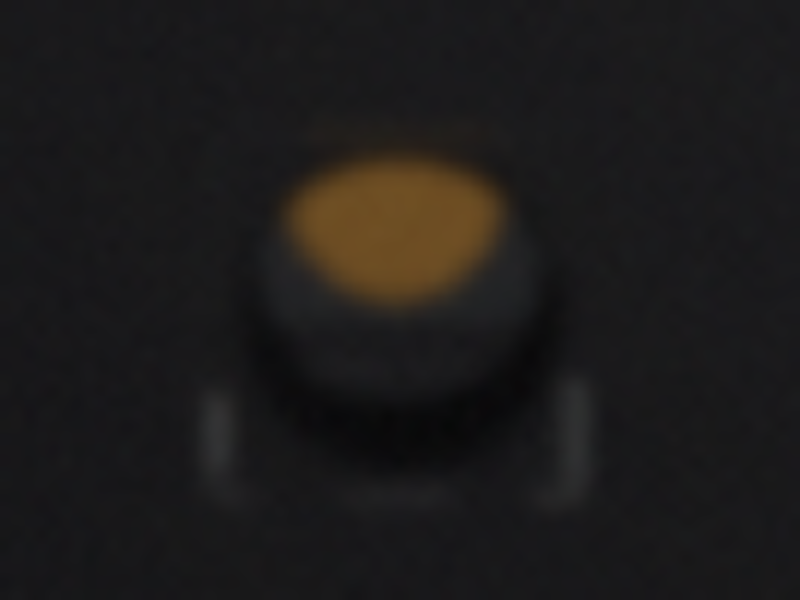

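>>> step_arm(
  increments=[
    {"delta_pos":[0.2,0,0],"dr":[0,0,0],"fingers":1},
    {"delta_pos":[0.2,0,0.2],"dr":[0,0,0],"fingers":1},
    {"delta_pos":[0.2,0,0.4],"dr":[0,0,0],"fingers":1},
    {"delta_pos":[0.2,0,0.5],"dr":[0,0,0],"fingers":1},
    {"delta_pos":[0.2,0,0.5],"dr":[0,0,0],"fingers":1},
  ],
)

```text
time: 8.05
tool_pos: [0.4784, 0.175, 0.2086]
tool_rot: [-3.142, 0.0, -0.001]
contact_force: [-0.2, -0.2, -2.4]
opening: 0.0139
grip_force: 35.0
```

```bash
python3 - <<'E'
from h import *
P,im=snap('wrist')
s=robot.observe();print(s['tool_pos'],s['tool_rot'],s['contact_force'],s['torque'])
c=im[175:215,295:342]
m=hsv(c,[8,80,40],[35,255,255])
for s_,q,_ in blobs(m,4): print(s_,q[0]+295,q[1]+175)
print(c[:,23].tolist())
E
```

```text
[0.47846714 0.17498598 0.20870895] [-3.14152846e+00 -5.80011120e-06 -4.55710403e-04] [ 0.61178599 -0.34590335 -3.56449544] [-0.05798453  0.13751384  0.00121127]
[13, 8, 20, 21, 345] 317.6 192.6
[[27, 26, 28], [26, 25, 28], [27, 26, 28], [25, 25, 27], [27, 27, 29], [27, 27, 29], [29, 28, 28], [36, 29, 23], [60, 43, 24], [87, 62, 29], [103, 73, 33], [109, 78, 35], [110, 78, 35], [110, 79, 36], [109, 78, 35], [109, 77, 35], [110, 77, 34], [109, 77, 35], [110, 78, 35], [109, 77, 34], [109, 77, 35], [109, 77, 35], [108, 77, 35], [107, 76, 33], [108, 76, 34], [106, 75, 34], [97, 69, 32], [76, 55, 29], [43, 32, 22], [17, 15, 14], [10, 9, 11], [10, 9, 11], [11, 11, 11], [14, 13, 15], [20, 20, 22], [29, 30, 31], [33, 33, 35], [29, 28, 31], [25, 26, 27], [25, 25, 27]]
```

>>> step_arm(
  increments=[
    {"delta_pos":[-0.1,0,0],"dr":[0,0,0],"fingers":1},
    {"delta_pos":[-0.1,0,0.1],"dr":[0,0,0],"fingers":1},
    {"delta_pos":[-0.1,0,0.2],"dr":[0,0,0],"fingers":1},
    {"delta_pos":[-0.1,0,0.3],"dr":[0,0,0],"fingers":1},
    {"delta_pos":[-0.1,0,0.3],"dr":[0,0,0],"fingers":1},
  ],
)

```text
time: 8.72
tool_pos: [0.4774, 0.175, 0.2056]
tool_rot: [-3.142, 0.0, -0.001]
contact_force: [0.3, -0.2, -2.5]
opening: 0.0138
grip_force: 35.0
```

```bash
cat > st.py <<'E'
from h import *
P,im=snap('wrist')
s=robot.observe();print(s['tool_pos'].round(5),s['tool_rot'].round(4),s['contact_force'].round(2),s['torque'].round(3))
c=im[175:215,295:342]
for s_,q,_ in blobs(hsv(c,[8,80,40],[35,255,255]),4): print(s_,q[0]+295,q[1]+175)
E
python3 st.py
```

```text
[0.47745 0.17497 0.20568] [-3.1416e+00  1.0000e-04 -6.0000e-04] [-0.36 -0.08 -2.62] [-0.042  0.173  0.062]
[13, 7, 21, 21, 343] 317.6 191.8
```

>>> step_arm(
  increments=[
    {"delta_pos":[0,0,0.05],"dr":[0,0,0],"fingers":1},
    {"delta_pos":[0,0,0.1],"dr":[0,0,0],"fingers":1},
    {"delta_pos":[0,0,0.15],"dr":[0,0,0],"fingers":1},
    {"delta_pos":[0,0,0.2],"dr":[0,0,0],"fingers":1},
    {"delta_pos":[0,0,0.2],"dr":[0,0,0],"fingers":1},
  ],
)

```text
time: 9.4
tool_pos: [0.4775, 0.175, 0.2037]
tool_rot: [-3.142, 0.0, -0.0]
contact_force: [-1.0, -0.2, -3.1]
opening: 0.0138
grip_force: 35.0
```

```bash
python3 st.py
```

```text
[0.47745 0.17498 0.20371] [-3.1416e+00  0.0000e+00 -5.0000e-04] [-0.36  0.22 -4.12] [-0.053  0.149  0.01 ]
[12, 7, 22, 21, 357] 317.6 192.2
```

>>> step_arm(
  increments=[
    {"delta_pos":[0,0,0.1],"dr":[0,0,0],"fingers":1},
    {"delta_pos":[0,0,0.2],"dr":[0,0,0],"fingers":1},
    {"delta_pos":[0,0,0.3],"dr":[0,0,0],"fingers":1},
    {"delta_pos":[0,0,0.4],"dr":[0,0,0],"fingers":1},
    {"delta_pos":[0,0,0.4],"dr":[0,0,0],"fingers":1},
  ],
)

```text
time: 10.07
tool_pos: [0.4774, 0.175, 0.1996]
tool_rot: [-3.142, 0.0, -0.0]
contact_force: [0.3, -0.0, -3.3]
opening: 0.0137
grip_force: 35.0
```

```bash
python3 st.py
```

```text
[0.47749 0.17498 0.1997 ] [-3.1415e+00 -0.0000e+00 -5.0000e-04] [-0.84 -0.3  -3.43] [-0.002  0.129 -0.   ]
[12, 8, 22, 21, 379] 317.6 192.9
```

Inserted with no side force; continue towards the seat.

>>> step_arm(
  increments=[
    {"delta_pos":[0,0,0.1],"dr":[0,0,0],"fingers":1},
    {"delta_pos":[0,0,0.3],"dr":[0,0,0],"fingers":1},
    {"delta_pos":[0,0,0.5],"dr":[0,0,0],"fingers":1},
    {"delta_pos":[0,0,0.6],"dr":[0,0,0],"fingers":1},
    {"delta_pos":[0,0,0.6],"dr":[0,0,0],"fingers":1},
  ],
)

```text
time: 10.75
tool_pos: [0.4774, 0.175, 0.1936]
tool_rot: [-3.142, 0.0, -0.001]
contact_force: [-0.1, -0.0, -2.8]
opening: 0.0137
grip_force: 35.0
```

```bash
python3 st.py
```

```text
[0.47748 0.17499 0.19372] [-3.1415e+00 -0.0000e+00 -5.0000e-04] [-0.43 -0.3  -2.28] [-0.055  0.192 -0.03 ]
[12, 8, 23, 24, 432] 317.8 194.3
```

>>> step_arm(
  increments=[
    {"delta_pos":[0,0,0.1],"dr":[0,0,0],"fingers":1},
    {"delta_pos":[0,0,0.15],"dr":[0,0,0],"fingers":1},
    {"delta_pos":[0,0,0.2],"dr":[0,0,0],"fingers":1},
    {"delta_pos":[0,0,0.25],"dr":[0,0,0],"fingers":1},
    {"delta_pos":[0,0,0.25],"dr":[0,0,0],"fingers":1},
  ],
)

```text
time: 11.42
tool_pos: [0.4775, 0.175, 0.1912]
tool_rot: [-3.142, 0.0, -0.001]
contact_force: [0.8, -0.8, -3.1]
opening: 0.0138
grip_force: 35.0
```

>>> step_arm(
  increments=[
    {"delta_pos":[0,0,0.04],"dr":[0,0,0],"fingers":1},
    {"delta_pos":[0,0,0.08],"dr":[0,0,0],"fingers":1},
    {"delta_pos":[0,0,0.12],"dr":[0,0,0],"fingers":1},
    {"delta_pos":[0,0,0.15],"dr":[0,0,0],"fingers":1},
    {"delta_pos":[0,0,0.15],"dr":[0,0,0],"fingers":1},
  ],
)

```text
time: 12.05
tool_pos: [0.4775, 0.175, 0.1908]
tool_rot: [-3.141, -0.001, -0.0]
contact_force: [-3.6, -0.6, 7.1]
opening: 0.0137
grip_force: 35.0
```

>>> step_arm(
  increments=[
    {"delta_pos":[0,0,-0.08],"dr":[0,0,0],"fingers":1},
    {"delta_pos":[0.02,0.4,-0.08],"dr":[0,0,-5],"fingers":1},
    {"delta_pos":[0.07,0.79,-0.08],"dr":[0,0,-10],"fingers":1},
    {"delta_pos":[0.155,1.18,-0.08],"dr":[0,0,-15],"fingers":1},
    {"delta_pos":[0.27,1.56,-0.08],"dr":[0,0,-20],"fingers":1},
  ],
)

```text
time: 12.68
tool_pos: [0.4807, 0.1596, 0.1907]
tool_rot: [-3.141, -0.002, 0.351]
contact_force: [1.0, 0.9, -0.5]
opening: 0.0137
grip_force: 35.0
```

```bash
python3 st.py
```

```text
[0.48084 0.15931 0.19071] [-3.1414e+00 -1.6000e-03  3.5460e-01] [0.17 1.24 0.94] [0.415 0.108 0.074]
[11, 8, 23, 25, 449] 316.5 195.3
```

>>> step_arm(
  increments=[
    {"delta_pos":[0.04,0.63,0],"dr":[0,0,-8],"fingers":1},
    {"delta_pos":[0.18,1.25,0],"dr":[0,0,-16],"fingers":1},
    {"delta_pos":[0.39,1.85,0],"dr":[0,0,-24],"fingers":1},
    {"delta_pos":[0.69,2.41,0],"dr":[0,0,-32],"fingers":1},
    {"delta_pos":[1.06,2.93,0],"dr":[0,0,-40],"fingers":1},
  ],
)

```text
time: 13.35
tool_pos: [0.5004, 0.1361, 0.1907]
tool_rot: [-3.141, -0.002, 1.05]
contact_force: [-0.9, 1.6, 1.7]
opening: 0.0139
grip_force: 35.0
```

```bash
python3 st.py
```

```text
[0.50075 0.13588 0.19063] [-3.1411e+00 -1.6000e-03  1.0552e+00] [-2.09  2.67  4.01] [0.845 0.569 0.226]
[9, 8, 22, 23, 403] 314.9 193.9
```

>>> step_arm(
  increments=[
    {"delta_pos":[0.03,0.55,-0.02],"dr":[0,0,-7],"fingers":1},
    {"delta_pos":[0.13,1.1,-0.02],"dr":[0,0,-14],"fingers":1},
    {"delta_pos":[0.27,1.55,-0.02],"dr":[0,0,-20],"fingers":1},
    {"delta_pos":[0.39,1.85,-0.02],"dr":[0,0,-24],"fingers":1},
    {"delta_pos":[0.49,2.05,-0.02],"dr":[0,0,-27],"fingers":1},
  ],
)

```text
time: 14.02
tool_pos: [0.52, 0.1306, 0.1906]
tool_rot: [-3.141, -0.002, 1.516]
contact_force: [-2.1, 3.7, 1.5]
opening: 0.0141
grip_force: 35.0
```

```bash
python3 st.py
```

```text
[0.52011 0.13052 0.19061] [-3.1407e+00 -1.8000e-03  1.5186e+00] [-2.22  3.93  1.99] [0.954 0.604 0.088]
[9, 7, 23, 23, 399] 315.4 193.1
```

>>> step_arm(
  increments=[
    {"delta_pos":[0.03,0.08,0],"dr":[0,0,-1],"fingers":1},
    {"delta_pos":[0.05,0.15,0],"dr":[0,0,-2],"fingers":1},
    {"delta_pos":[0.05,0.2,0],"dr":[0,0,-2.5],"fingers":1},
    {"delta_pos":[0.05,0.24,0],"dr":[0,0,-3],"fingers":1},
    {"delta_pos":[0.05,0.24,0],"dr":[0,0,-3],"fingers":1},
  ],
)

```text
time: 14.7
tool_pos: [0.5217, 0.1304, 0.1906]
tool_rot: [-3.14, -0.001, 1.568]
contact_force: [-5.9, 5.2, 2.7]
opening: 0.0138
grip_force: 35.1
```

```bash
python3 st.py
```

```text
[0.52171 0.13046 0.19062] [-3.1394e+00 -1.3000e-03  1.5681e+00] [-4.55  4.91  3.08] [ 1.081  0.928 -0.511]
[11, 7, 22, 23, 392] 316.5 192.9
```

>>> step_arm(
  increments=[
    {"delta_pos":[0,0,0],"dr":[0,0,0],"fingers":0.6},
    {"delta_pos":[0,0,0],"dr":[0,0,0],"fingers":0.4},
    {"delta_pos":[0,0,0],"dr":[0,0,0],"fingers":0.2},
    {"delta_pos":[0,0,0],"dr":[0,0,0],"fingers":0},
    {"delta_pos":[0,0,0],"dr":[0,0,0],"fingers":0},
  ],
)

```text
time: 15.38
tool_pos: [0.5228, 0.1297, 0.1907]
tool_rot: [3.141, 0.0, 1.57]
contact_force: [0.6, 0.5, 0.2]
opening: 0.0455
grip_force: 0.0
```

>>> step_arm(
  increments=[
    {"delta_pos":[0,0,-1],"dr":[0,0,0],"fingers":0},
    {"delta_pos":[0,0,-3],"dr":[0,0,0],"fingers":0},
    {"delta_pos":[0,0,-6],"dr":[0,0,0],"fingers":0},
    {"delta_pos":[0,0,-10],"dr":[0,0,0],"fingers":0},
    {"delta_pos":[0,0,-14],"dr":[0,0,0],"fingers":0},
  ],
)

```text
time: 16.0
tool_pos: [0.5226, 0.1298, 0.3328]
tool_rot: [3.141, -0.0, 1.57]
contact_force: [0.1, 0.2, -0.6]
opening: 0.0455
grip_force: 0.0
```

```bash
python3 - <<'E'
from h import *
s=robot.observe();print(s['tool_pos'],s['opening'],s['contact_force'])
P,im=snap('wrist'); Q,sc=snap('scene')
cv2.imwrite('pics/f.png',np.hstack([cv2.resize(im[:,:,::-1],(400,300)),cv2.resize(sc[220:400,280:520,::-1],(400,300))]))
E
```

```text
[0.52260843 0.12979817 0.33276497] 0.04545890271172329 [ 0.10885     0.16317256 -0.61771037]
```

View pics/f.png

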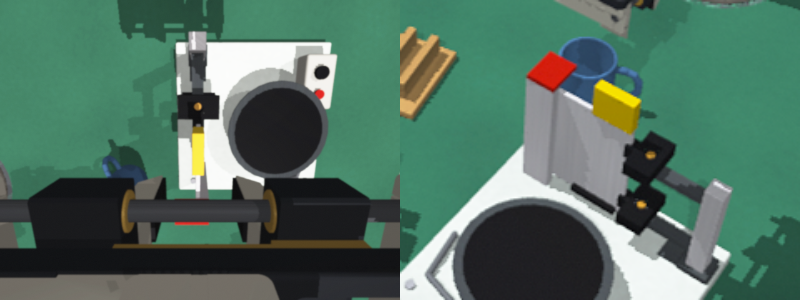

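The last picture shows both pintle tips (crop 650,155 and 640,205) through the sockets, with the panel shut against the post under the hood and the gripper clear.

```bash
python3 -c "
from h import *
print(robot.hand_in())"
```

```text
the job is handed in; nothing more can be done
None
```

The guard hangs fully home on both pintles, was swung shut against the stop post and released, and the job was handed in with about 16 s on the clock; the judge's result was not shown.

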